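# Press the ferrule pin of a bradawl flush on the bench press

## Robot

A 7-joint arm with a two-finger parallel gripper is mounted at the origin on the work surface. World frame = base frame: x ahead of the robot, y to its left, z up, the work surface at z = 0. Lengths are in m, angles in rad, forces in N, time in s.
With the tool pointing down it reaches from about 0.425 to 1.025 m from the base axis. Payload 9.4 kg.
Tool frame: the origin (TCP) lies at the very end of the fingers, on their centre line; the grasp point (between the pads) lies 19 mm behind it (robot.pinch_z is the distance from the TCP to the grasp point, in m); z points along the fingers, y is the line along which they close (so a half turn about z gives the same grasp; the last joint's range is limited). The gripper opens to 85 mm and grips with 20 to 120 N. Pads are 22 mm wide; open, the fingers measure 114 mm over their backs; the gripper's body (76 mm by 85 mm) begins 54 mm behind the grasp point. The pads swing forward as they close: fully open they stand 13 mm farther back than shut.
Start: joints at [1.141, 0.599, -0.003, 1.599, 0.002, 0.943, -0.08], TCP at [0.25, -0.68, 0.231] pointing down, gripper open.
Joint ranges: [-2.57, 2.57], [-0.35, 1.97], [-1.29, 1.29], [0.11, 2.56], [-1.05, 4.19], [0.11, 1.86], [-2.63, 2.63]. Speed limits (rad/s): [2.22, 2.22, 3.01, 3.01, 3.14, 3.14, 3.14].

## Interface

Orientations are given as a unit quaternion [x, y, z, w].
In Python, from cell import robot gives the robot as it stands.
- The arm moves only by the tool apply_moves, never from a script. Its argument "deltas" is a list that holds one entry, the list of rows, each a list of 7 numbers: the opening in per cent of the stroke, from 0 (shut) to 100 (fully open), then the shift along the tool's x, y, z in units of 50 mm (1.0 is 50 mm), then the turn, a rotation vector about the tool's x, y, z in units of 5 degrees (1.0 is 5 degrees). A call has 1 to 10 rows; each row shifts and turns the commanded pose from where the row before left it, along the tool's axes as they then stand; what a row does not reach is not made up. A row lasts 1/10 s, in which the tool goes at most 50 mm and 8.59 degrees, less where a joint would pass 70% of its speed; a pose out of reach is approached as far as the arm can. A call is refused whole if a number of a shift passes 1 or a number of a turn 1, either way. A call with a gripper value outside its range is refused whole. The fingers move at their own pace and stop on an object; "newtons" is the grip in N (left out, the last holds). Time passes only in rows, so rows that do not move let the fingers close. It gives the time, the measured TCP pose, the force, the opening and the grip force at its end, in the units of the state.
- robot.observe(): the state, without advancing time (a new reading comes with each control period).
- robot.capture(name): name is "scene" or "top"; returns (picture, depth): 480x640x3 uint8, red, green, blue; 480x640 float32, m along the optical axis (not along the pixel's ray), 0 where there is no reading.
- robot.camera_params(name): a dict with "intrinsics" (3x3 intrinsics, pixels), "pose" (4x4, takes a point from camera to world coordinates). Camera axes: x right, y up, looking along -z (the intrinsics and any distortion apply to the point x, -y, -z); pixel columns grow to the right and rows downward; lengths in m; the calibration is good to about 2 mm. A picture is of the moment at which its call begins. camera_params takes no time and is no camera call.
- robot.finish_job(): hands the job in; it is judged then, once.
The state is a dict: "t": time; "q": joint angles; "qvel": joint speeds; "effort": joint torques, N m; "tcp_pos": TCP position; "orientation": TCP orientation; "contact_force": force on the tool from outside, world axes, zero at the start; "moment": the same for the moment, N m; "gripper_width": finger opening in m; "finger_force": force on a finger pad.
Only numpy, scipy, OpenCV 4.12 (cv2) and the standard library are available. Lean on these libraries where they do the work, as an engineer would, in place of code of your own. Each camera call takes 0.05 s, during which the arm holds its last target. There are 200 camera calls.

## Task

The brass pin in the ferrule of the bradawl on the bench still stands proud. Lay the awl on the anvil of the small bench press, pin up under the ram, push the press's palm head down to its stop so that the pin is driven flush, and let the head spring back up. Then take the awl out and lay it flat on the floor of the blue tote beside the finished one, without dropping it, and leave the jar, screwdriver and wrench where they are.

Things in the scene. Friction and masses are not known exactly. Their poses are not given: they have to be found in the camera images.
- awl: The bradawl to be pinned: octagonal wooden handle 26 mm across flats, 26 mm round steel ferrule, thin steel blade; 0.1 to 0.15 kg. Lies pin up on the bench, left or right of the press, handle within 0.6 rad of +x. Origin on its underside below the pin; +y along it from pin to butt, z up. Along y: blade -69 to -12 mm, ferrule -12 to 12, thin neck to 26, octagon to 126, butt end 134 mm.
- awl_grip (a point): Point on the awl's long axis in the octagonal handle, 88 mm from the pin towards the butt and 13 mm above the underside: a good place to grip across the side flats, clear of the press (the awl balances about 30 mm from the pin). Axes as awl.
- pin_top (a point): Centre of the top end of the brass pin (6 mm diameter) that stands upright in the ferrule. At first it is 4.5 to 6 mm above the ferrule's top, which is 26 mm above the awl's underside.
- awl_pin (a joint): How far the pin is pushed down into the ferrule, in m: 0 = 6 mm proud, 0.006 = flush. A tight fit: takes about 4 N to move and stays where it is left.
- press: Grey bench press, fixed. Origin on the bench below the ram's axis; +x points to the column at the back, z up; yaw within 0.35 rad. Base plate 14 mm high, x -60 to 105, y -80 to 80 mm. Column x 58 to 98, y -22 to 22, 136 mm high. Overarm (34 mm wide) and ram guide (44 mm diameter) 96 to 136 mm above the bench. Open at the front (-x) and at both sides.
- anvil (a point): Point on the anvil's flat top on the ram's axis, 40 mm above the bench; axes as press. The top spans x -30 to 13.5, y -50 to 50 mm; at its back a fence stands 14 mm higher, front face at x = 13.5 mm: an awl laid along y against it, or within a few mm of it, has its pin's x right. Nothing locates it along y. The handle may point to either side.
- ram (a joint): How far the ram is pushed down, in m: 0 = up, 0.022 = at its stop. A spring returns it: about 5 N at the top, 12 N at the stop, plus the pin's resistance. The round ram foot (20 mm diameter) is 48 mm above the anvil when up and 26 mm at the stop, level with the ferrule's top of an awl lying on the anvil.
- ram_head (a point): Centre of the top of the black palm head (mushroom, 49 mm diameter, nearly flat on top) on the ram's axis: 185 mm above the bench when up, 163 mm at the stop. Moves with the ram.
- tote: Blue open tote, fixed, outside 340 mm (its x) by 235 mm (its y), rim 60 mm above the bench, walls and floor 5 mm thick. Origin at the centre of its underside. Stands left or right of the press, yaw within 0.2 rad.
- awl_done: A finished bradawl of the same make (pin flush) lying in the tote along the tote's x, about 85 mm from its middle line on its -y side. Origin and axes as awl. It stays in the tote.
- jar: Small pale jar of spare pins with a dark cap, 54 mm diameter, 62 mm high, on the bench beyond the press; leave alone. Origin at the centre of its underside.
- screwdriver: Screwdriver, 210 mm long, lying on the bench beyond the press; leave alone. Origin near its middle.
- wrench: Wrench, 170 mm long, lying on the bench between robot and press; leave alone. Origin near its middle.
Mind the look-alikes: they are no part of the job. Leave any pink, purple or turquoise look-alike of the awl alone.

How it is judged:
By the outcome, as a careful person would: the job done as asked, in the order asked, and still so for the second after the job is handed in, with the robot touching nothing.
It also fails if it takes over 72 s, if anything falls off the work surface, if the arm or the gripper's body presses on something with over 40 N, if the wrist force passes 120 N, or if a joint passes its speed limit or range.

## Working session

There is one attempt and no reset: what is moved stays moved. The work goes in short steps, Python scripts to look and compute and a tool call to move; the robot and the scene stay as the last step left them, time stands still between calls to the robot, and variables do not carry over. Pictures are saved under pics/ and viewed, at most 10 in all, crops included, and the job is handed in when it is done.

Besides the shell and the picture viewer there is one more tool, called after ">>>" as name(argument=value, ...), one argument or row to a line, values as JSON. apply_moves: Moves the arm, as the interface text tells. Its arguments: {"type":"object","properties":{"deltas":{"type":"array"},"newtons":{"type":"number"}},"required":["deltas"]}

```bash
mkdir -p pics; ls; python3 - <<'E'
from cell import robot
import cv2,numpy as np
for n in("scene","top"):
    p,d=robot.capture(n);cv2.imwrite(f"pics/{n}0.png",p[:,:,::-1]);np.save(f"pics/{n}0.npy",d)
    c=robot.camera_params(n);print(n,{k:np.round(v,4).tolist() if not isinstance(v,str) else v for k,v in c.items()})
s=robot.observe();print({k:np.round(v,3).tolist() for k,v in s.items()},robot.pinch_z)
E
```

```text
pics
scene {'intrinsics': [[609.0476, 0.0, 326.5024], [0.0, 609.0476, 233.5526], [0.0, 0.0, 1.0]], 'pose': [[-0.89, -0.3813, 0.2501, 0.9555], [0.456, -0.7431, 0.4897, 0.8792], [-0.0009, 0.5499, 0.8352, 1.4943], [0.0, 0.0, 0.0, 1.0]]}
top {'intrinsics': [[552.5017, 0.0, 317.5583], [0.0, 552.5017, 236.7286], [0.0, 0.0, 1.0]], 'pose': [[0.0236, 0.9826, -0.1844, 0.2489], [-0.9997, 0.0238, -0.0009, 0.0505], [0.0035, 0.1843, 0.9829, 1.5747], [0.0, 0.0, 0.0, 1.0]]}
{'t': 0.1, 'q': [1.141, 0.6, -0.003, 1.6, 0.002, 0.943, -0.08], 'qvel': [0.001, -0.003, -0.001, -0.001, 0.0, 0.001, -0.0], 'effort': [0.006, -77.799, 1.57, -25.863, 0.013, 0.006, 0.0], 'tcp_pos': [0.25, -0.68, 0.231], 'orientation': [0.984, 0.176, -0.0, -0.001], 'contact_force': [0.516, 0.229, -0.914], 'moment': [0.041, -0.007, -0.012], 'finger_force': 0.0, 'gripper_width': 0.086} 0.0187
```

View pics/top0.png

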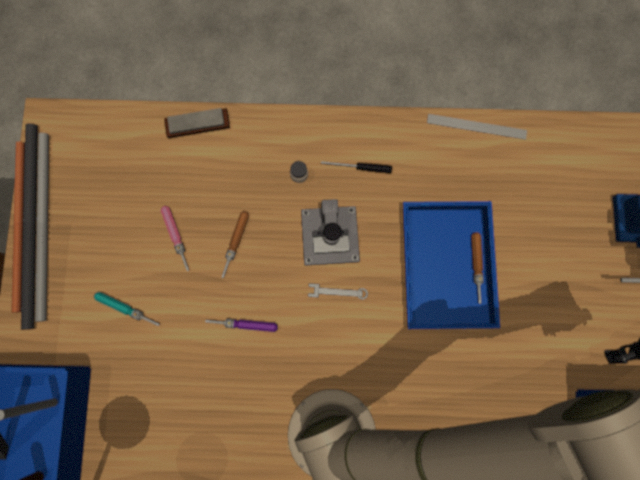

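View pics/scene0.png

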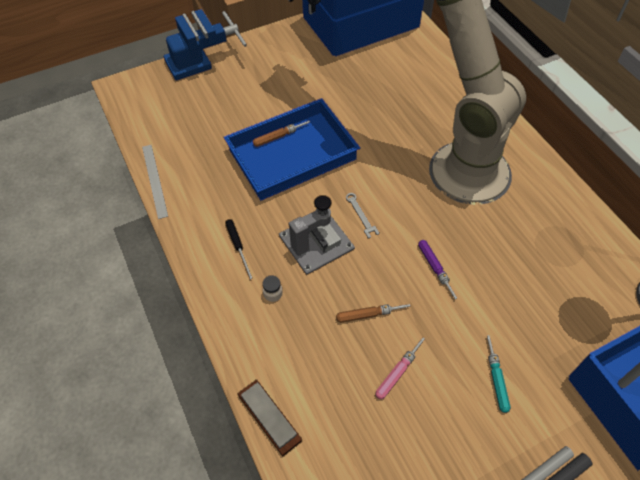

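The top view shows the press at (331,235), with its black head at (332,232). The tote is at (450,265), with the finished awl in it at (478,265). There are four awl-shaped things outside the tote:
- brown at (236,243)
- pink at (175,238)
- turquoise at (127,309)
- purple at (243,325)

Only the brown one fits: it has a wooden handle pointing roughly +x and is not a named look-alike colour. I'll confirm it in a crop and measure.

```bash
cat > h.py <<'E'
from cell import robot
import cv2,numpy as np
def cloud(n,d):
    c=robot.camera_params(n);K=np.array(c["intrinsics"]);T=np.array(c["pose"])
    v,u=np.mgrid[:480,:640]
    P=np.stack([(u-K[0,2])/K[0,0]*d,-(v-K[1,2])/K[1,1]*d,-d],-1)
    return P@T[:3,:3].T+T[:3,3]
def ray(n,u,v,z):
    c=robot.camera_params(n);K=np.array(c["intrinsics"]);T=np.array(c["pose"])
    r=T[:3,:3]@np.array([(u-K[0,2])/K[0,0],-(v-K[1,2])/K[1,1],-1]);o=T[:3,3]
    return o+r*(z-o[2])/r[2]
def proj(n,p):
    c=robot.camera_params(n);K=np.array(c["intrinsics"]);T=np.array(c["pose"])
    q=T[:3,:3].T@(np.array(p)-T[:3,3]);return K[0,0]*q[0]/-q[2]+K[0,2],-K[1,1]*q[1]/-q[2]+K[1,2]
def rect(P):
    r=cv2.minAreaRect((P[:,:2]*1000).astype(np.float32));return np.round(r[0],1),np.round(r[1],1),round(r[2],1)
E
python3 - <<'E'
from h import *
im={n:cv2.imread(f"pics/{n}0.png") for n in("top","scene")}
for n,(u0,u1,v0,v1),(tu0,tu1,tv0,tv1) in(("top",(215,255,200,285),(400,500,195,335)),("scene",(330,415,295,330),(220,362,97,200))):
    d=np.load(f"pics/{n}0.npy");P=cloud(n,d);hsv=cv2.cvtColor(im[n],cv2.COLOR_BGR2HSV)
    Q=P[v0:v1,u0:u1].reshape(-1,3);m=(Q[:,2]>.006)&(Q[:,2]<.05);print(n,"awl",m.sum(),rect(Q[m]),"bench z",np.median(Q[~m,2]),"max",Q[m,2].max())
    # handle: brown mask within
    h=Q[(Q[:,2]>.018)];print(" high part",rect(h))
    T=P[tv0:tv1,tu0:tu1].reshape(-1,3);m=(T[:,2]>.05)&(T[:,2]<.07);print(" tote rim",m.sum(),rect(T[m]))
    b=(hsv[...,0]<18)&(hsv[...,1]>90)
    bb=np.zeros_like(b);bb[tv0+12:tv1-12,tu0+12:tu1-12]=1
    D=P[b&bb];D=D[D[:,2]<.05];print(" done handle",len(D),rect(D),D[:,2].max())
    pr=(P[...,0]>.4)&(P[...,0]<.85)&(abs(P[...,1])<.2)
    for lo,hi,t in((.01,.018,"base"),(.12,.145,"arm"),(.178,.19,"head"),(.036,.044,"anvil"),(.05,.058,"fence")):
        m=pr&(P[...,2]>lo)&(P[...,2]<hi)&(P[...,1]>-.12)&(P[...,1]<.12)
        print(" ",t,m.sum(),rect(P[m]) if m.sum()>4 else"", P[m].mean(0).round(4))
a=cv2.resize(im["top"][190:290,150:380],None,fx=3.4,fy=3.4,interpolation=2)
cv2.imwrite("pics/c1.png",a)
E
```

```text
top awl 740 (array([524.3, 290.6]), array([247.3, 113.7]), 3.1) bench z 0.0005956724297369043 max 0.035511879944354785
 high part (array([395.4, 219.7]), array([423.4, 146. ]), 30.1)
 tote rim 2130 (array([ 468.4, -317.9]), array([357.1, 253.9]), 1.9)
 done handle 344 (array([ 501.2, -400.9]), array([119.3,  25.7]), 0.5) 0.041086086303288694
  base 1477 (array([620.2,   4.5]), array([230.2, 444.2]), 88.0) [0.5577 0.0163 0.0142]
  arm 401 (array([564.8,  16.2]), array([120.7,  46.7]), 5.8) [0.583  0.0207 0.1357]
  head 259 (array([525.8,  15. ]), array([46.8, 46.3]), 25.5) [0.5252 0.0151 0.1846]
  anvil 347 (array([610.9,  39.6]), array([249.7, 102.3]), 14.9) [0.5245 0.0206 0.0401]
  fence 93 (array([626.2,  70. ]), array([247.4,  90.6]), 33.3) [0.5817 0.0414 0.0543]
scene awl 781 (array([514.5, 288.2]), array([101.7, 230. ]), 62.9) bench z 0.0007416227700517419 max 0.03638634367249027
 high part (array([753.7, 537.6]), array([773.3, 177.8]), 46.5)
 tote rim 1497 (array([ 467.2, -318.2]), array([360.6, 260.5]), 1.7)
 done handle 2261 (array([ 462.5, -356.8]), array([349.4, 398.2]), 62.6) 0.039868042607296816
  base 1027 (array([622.7,   0.7]), array([445.2, 238.1]), 0.1) [0.5742 0.0425 0.014 ]
  arm 558 (array([564.3,  18.7]), array([122.7,  47.6]), 5.9) [0.5747 0.0238 0.1346]
  head 198 (array([526.8,  15.7]), array([46.1, 48. ]), 24.8) [0.5278 0.0169 0.1842]
  anvil 262 (array([630.1,  51.3]), array([274.9,  89.2]), 14.9) [0.5364 0.0355 0.0402]
  fence 131 (array([649.2,  54. ]), array([232.9,  83.9]), 15.7) [0.5793 0.0448 0.0545]
```

View pics/c1.png

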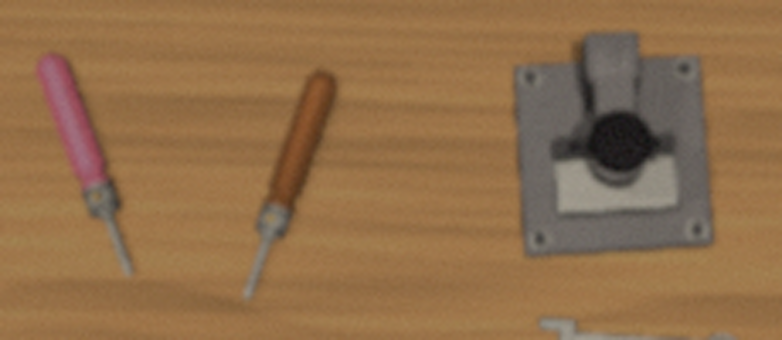

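The crop confirms the brown wooden awl: a steel ferrule with a brass pin at crop (273,213), which is about (230,253) in the full image. The butt is at crop (323,75) and the tip at (248,296). Next I'll get refined poses.

```bash
python3 - <<'E'
from h import *
def big(m):
    n,l,s,_=cv2.connectedComponentsWithStats(m.astype(np.uint8));return l==1+np.argmax(s[1:,4])
for n,(u0,u1,v0,v1) in(("top",(215,255,200,285)),("scene",(330,415,295,330))):
    im=cv2.imread(f"pics/{n}0.png");d=np.load(f"pics/{n}0.npy");P=cloud(n,d);hsv=cv2.cvtColor(im,cv2.COLOR_BGR2HSV)
    B=np.zeros((480,640),bool);B[v0:v1,u0:u1]=1
    def line(m,t):
        Q=P[m];c=Q.mean(0);w=np.linalg.svd(Q[:,:2]-c[:2],full_matrices=0)[2][0];w*=np.sign(w[0]);s=(Q[:,:2]-c[:2])@w
        print(n,t,m.sum(),"c",c.round(4),"heading",np.arctan2(w[1],w[0]).round(3),"ends",(c[:2]+w*s.min()).round(4),(c[:2]+w*s.max()).round(4),rect(Q))
        return c,w
    line(big(B&(P[...,2]>.012)&(P[...,2]<.04)),"awl thick")
    line(big(B&(P[...,2]>.003)&(P[...,2]<.04)),"awl all")
    pr=(P[...,0]>.44)&(P[...,0]<.66)&(P[...,1]>-.09)&(P[...,1]<.12)
    print(" base",rect(P[big(pr&(P[...,2]>.011)&(P[...,2]<.017))]), " overarm",rect(P[big(pr&(P[...,2]>.128)&(P[...,2]<.142))])," anv",rect(P[big(pr&(P[...,2]>.037)&(P[...,2]<.043))]))
    print(" fence",P[pr&(P[...,2]>.051)&(P[...,2]<.057)][:,:2].round(3).min(0),P[pr&(P[...,2]>.051)&(P[...,2]<.057)][:,:2].round(3).max(0))
    T=(P[...,0]>.31)&(P[...,0]<.62)&(P[...,1]<-.22)&(P[...,1]>-.42)&(hsv[...,2]>40)
    b=big(T&((hsv[...,0]<20)|(hsv[...,0]>170))&(hsv[...,1]>90)&(P[...,2]<.045)&(P[...,2]>.012));line(b,"done")
print(ray("top",230.3,252.6,.031),ray("top",332,232.5,.185))
E
```

```text
top awl thick 501 c [0.5318 0.2854 0.0236] heading -0.288 ends [0.4193 0.3188] [0.6105 0.2621] (array([515.1, 291.1]), array([ 27.4, 199.4]), 73.9)
top awl all 705 c [0.5272 0.2878 0.0184] heading -0.288 ends [0.4143 0.3212] [0.63   0.2574] (array([522.9, 291.1]), array([ 76.1, 223.4]), 66.8)
 base (array([548.5,  16. ]), array([165.5, 161.3]), 4.6)  overarm (array([590. ,  20.3]), array([70.1, 43.3]), 6.8)  anv (array([517.7,  14.9]), array([45. , 97.9]), 5.5)
 fence [ 0.536 -0.033] [0.603 0.065]
top done 344 c [ 0.5022 -0.3998  0.0292] heading 0.028 ends [ 0.4417 -0.4015] [ 0.5607 -0.3982] (array([ 501.2, -400.9]), array([119.3,  25.7]), 0.5)
scene awl thick 569 c [0.5367 0.2876 0.0228] heading -0.28 ends [0.4206 0.3209] [0.6135 0.2655] (array([516.4, 290.8]), array([ 30.2, 200.6]), 74.7)
scene awl all 808 c [0.5342 0.2847 0.0178] heading -0.319 ends [0.4171 0.3234] [0.6201 0.2564] (array([519.6, 283.5]), array([ 96.3, 217. ]), 61.9)
 base (array([570.6,  64.5]), array([128.9, 112.3]), 33.4)  overarm (array([563.9,  18.4]), array([121.9,  47.6]), 6.1)  anv (array([515.7,  32.6]), array([72.5, 49.6]), 82.8)
 fence [0.531 0.003] [0.627 0.066]
scene done 274 c [ 0.5057 -0.3981  0.0272] heading 0.021 ends [ 0.4446 -0.3994] [ 0.5648 -0.3969] (array([ 504.8, -401.9]), array([120.3,  34.2]), 1.6)
[0.4868307  0.29738812 0.031     ] [0.52145289 0.01506257 0.185     ]
```

>>> apply_moves(
  deltas=[
    [[100,0.64,-0.57,-0.03,0,0,0],[100,0.64,-0.57,-0.03,0,0,0],[100,0.64,-0.57,-0.03,0,0,0],[100,0.64,-0.57,-0.03,0,0,0],[100,0.64,-0.57,-0.03,0,0,0],[100,0.64,-0.57,-0.03,0,0,0],[100,0.64,-0.57,-0.03,0,0,0],[100,0.64,-0.57,-0.03,0,0,0],[100,0.64,-0.57,-0.03,0,0,0],[100,0.64,-0.57,-0.03,0,0,0]],
  ],
)

```text
t: 1.1
tcp_pos: [0.4528, -0.3007, 0.2462]
orientation: [0.984, 0.175, -0.0, -0.0]
contact_force: [1.2, 0.2, -0.5]
gripper_width: 0.0855
finger_force: 0.0
```

>>> apply_moves(
  deltas=[
    [[100,0.42,-0.66,0,0,0,0],[100,0.42,-0.66,0,0,0,0],[100,0.42,-0.66,0,0,0,0],[100,0.42,-0.66,0,0,0,0],[100,0.42,-0.66,0,0,0,0],[100,0.42,-0.66,0,0,0,0],[100,0.42,-0.66,0,0,0,0],[100,0.42,-0.66,0,0,0,0],[100,0.42,-0.66,0,0,0,0],[100,0.42,-0.66,0,0,0,0]],
  ],
)

```text
t: 2.1
tcp_pos: [0.5353, 0.0814, 0.2461]
orientation: [0.984, 0.175, -0.0, 0.0]
contact_force: [-0.1, -0.7, 0.3]
gripper_width: 0.0854
finger_force: 0.0
```

>>> apply_moves(
  deltas=[
    [[100,0.42,-0.66,0,0,0,0],[100,0.42,-0.66,0,0,0,0],[100,0.42,-0.66,0,0,0,0],[100,0.42,-0.66,0,0,0,0],[100,0.42,-0.66,0,0,0,0],[100,0,0,0,0,0,-1],[100,0,0,0,0,0,-1],[100,0,0,0,0,0,-1],[100,0,0,0,0,0,-1],[100,0,0,0,0,0,-1]],
  ],
)

```text
t: 3.1
tcp_pos: [0.5766, 0.2709, 0.2458]
orientation: [0.922, 0.386, -0.0, 0.0]
contact_force: [0.8, -0.1, 0.0]
gripper_width: 0.0854
finger_force: 0.0
```

>>> apply_moves(
  deltas=[
    [[100,0,0,0,0,0,-1],[100,0,0,0,0,0,-1],[100,0,0,0,0,0,-1],[100,0,0,0,0,0,-1],[100,0,0,0,0,0,-1],[100,0,0,0,0,0,-1],[100,0,0,0,0,0,-1],[100,0,0,0,0,0,-1],[100,0,0,0,0,0,-1],[100,0,0,0,0,0,-1]],
  ],
)

```text
t: 4.1
tcp_pos: [0.5767, 0.2708, 0.2459]
orientation: [0.673, 0.74, -0.0, -0.0]
contact_force: [0.2, 0.1, 0.3]
gripper_width: 0.0858
finger_force: 0.0
```

>>> apply_moves(
  deltas=[
    [[100,0,0,0,0,0,-1],[100,0,0,0,0,0,-1],[100,0,0,0,0,0,-1],[100,0,0,0,0,0,-1],[100,0,0,0,0,0,-1],[100,0,0,0,0,0,-1],[100,0,0,0,0,0,-1],[100,0,0,0,0,0,-1],[100,0,0,0,0,0,-1],[100,0,0,0,0,0,-1]],
  ],
)

```text
t: 5.1
tcp_pos: [0.5767, 0.2707, 0.2458]
orientation: [0.297, 0.955, -0.0, -0.0]
contact_force: [-0.9, -0.2, 0.4]
gripper_width: 0.0852
finger_force: 0.0
```

>>> apply_moves(
  deltas=[
    [[100,0,0,0,0,0,-0.95],[100,0,0,0,0,0,-0.9],[100,0,0,0,0,0,-0.9],[100,0,0,0,0,0,-0.9],[100,0.14,0.05,0.6,0,0,0],[100,0,0,0.8,0,0,0],[100,0,0,0.8,0,0,0],[100,0,0,0.8,0,0,0],[100,0,0,0.7,0,0,0],[100,0,0,0.5,0,0,0]],
  ],
)

```text
t: 6.1
tcp_pos: [0.5699, 0.2746, 0.0334]
orientation: [0.144, 0.99, -0.001, -0.001]
contact_force: [-0.2, 0.0, 0.3]
gripper_width: 0.0855
finger_force: 0.0
```

>>> apply_moves(
  deltas=[
    [[100,0,0,0.3,0,0,0],[100,0,0,0.2,0,0,0],[100,0,0,0.1,0,0,0],[100,0,0,0,0,0,0]],
  ],
)

```text
t: 6.5
tcp_pos: [0.571, 0.2756, 0.0064]
orientation: [0.144, 0.99, 0.0, 0.0]
contact_force: [-0.4, -0.3, 0.3]
gripper_width: 0.0852
finger_force: 0.0
```

>>> apply_moves(
  deltas=[
    [[100,0,0,0.07,0,0,0],[10,0,0,0,0,0,0],[10,0,0,0,0,0,0],[10,0,0,0,0,0,0],[10,0,0,0,0,0,0],[10,0,0,0,0,0,0],[10,0,0,0,0,0,0],[10,0,0,0,0,0,0],[10,0,0,0,0,0,0]],
  ],
  newtons=70,
)

```text
t: 7.4
tcp_pos: [0.571, 0.2755, 0.0032]
orientation: [0.144, 0.99, 0.0, 0.0]
contact_force: [-0.9, -1.1, 6.1]
gripper_width: 0.0246
finger_force: 69.0
```

>>> apply_moves(
  deltas=[
    [[10,0,0,-0.3,0,0,0],[10,0,0,-0.6,0,0,0],[10,0,0,-0.8,0,0,0],[10,0,0,-0.8,0,0,0],[10,0,0,-0.5,0,0,0],[10,0,0,0,0,0,0.9],[10,0,0,0,0,0,1],[10,0,0,0,0,0,1],[10,0,0,0,0,0,1],[10,0,0,0,0,0,1]],
  ],
)

```text
t: 8.4
tcp_pos: [0.5706, 0.2753, 0.1536]
orientation: [0.352, 0.936, 0.0, -0.0]
contact_force: [-0.5, 0.2, -0.9]
gripper_width: 0.0242
finger_force: 69.0
```

>>> apply_moves(
  deltas=[
    [[10,0,0,0,0,0,1],[10,0,0,0,0,0,1],[10,0,0,0,0,0,1],[10,0,0,0,0,0,1],[10,0,0,0,0,0,1],[10,0,0,0,0,0,1],[10,0,0,0,0,0,1],[10,0,0,0,0,0,1],[10,0,0,0,0,0,0.8],[10,0,0,0,0,0,0]],
  ],
)

```text
t: 9.4
tcp_pos: [0.5705, 0.2757, 0.1535]
orientation: [0.676, 0.737, 0.0, -0.0]
contact_force: [-0.5, -0.2, -2.2]
gripper_width: 0.0243
finger_force: 68.9
```

```bash
python3 - <<'E'
from h import *
p,d=robot.capture("top");q,e=robot.capture("scene");s=robot.observe()
np.save("pics/top1.npy",d);np.save("pics/scene1.npy",e)
cv2.imwrite("pics/top1.png",p[:,:,::-1]);cv2.imwrite("pics/scene1.png",q[:,:,::-1])
t=np.array(s["tcp_pos"]);o=s["orientation"];print(t.round(4),np.round(o,3),2*np.arctan2(o[1],o[0]))
h=2*np.arctan2(o[1],o[0]);pin=t+np.r_[.088*np.cos(h),.088*np.sin(h),.028]
a=[]
for n,i in(("top",p),("scene",q)):
    u,v=map(int,proj(n,pin));print(n,u,v,proj(n,pin));c=i[max(0,v-50):v+50,max(0,u-65):u+65,::-1];a.append(cv2.resize(c,(520,400),interpolation=2)[:, :390])
cv2.imwrite("pics/c2.png",np.hstack(a))
E
```

```text
[0.5706 0.2755 0.1532] [ 0.675  0.738  0.    -0.   ] 1.6599167363557024
top 197 213 (np.float64(197.57226059534577), np.float64(213.88727754531502))
scene 375 313 (np.float64(375.08004698193497), np.float64(313.0148603225471))
```

View pics/c2.png

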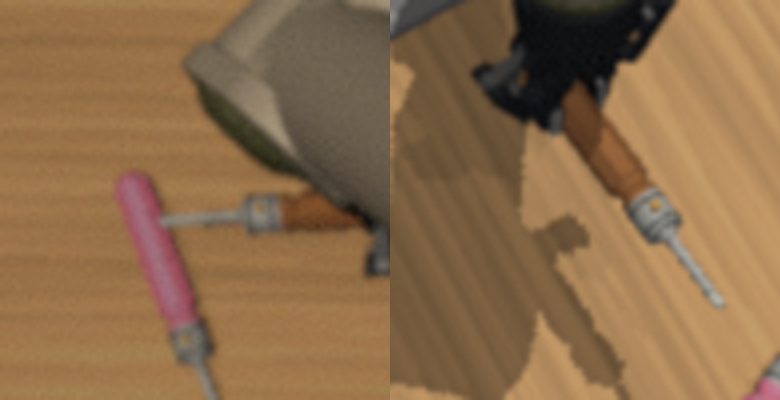

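The left panel (top view) shows the pin at crop (262,213) with the blade hanging straight out. The right panel (scene view) shows the pin at (655,205), still up, and a secure grip. I'll triangulate the pin.

```bash
python3 - <<'E'
from h import *
from scipy.optimize import least_squares as L
s=robot.observe();t=np.array(s["tcp_pos"])
def tri(a,b): 
    f=lambda x:np.r_[np.array(proj("top",x))-a,np.array(proj("scene",x))-b]
    r=L(f,[.55,.36,.18]);return r.x,r.fun
for nm,a,b in(("pin",(197.5,216.3),(376.3,314.3)),("tip",(132+163/4,163+221/4),(310+(722-390)/4,263+302/4))):
    x,r=tri(a,b);print(nm,x.round(4),"rel",(x-t).round(4),r.round(1))
for n,(u0,u1,v0,v1) in(("top",(190,222,205,225)),("scene",(350,385,285,322))):
    P=cloud(n,np.load(f"pics/{n}1.npy"))[v0:v1,u0:u1].reshape(-1,3);P=P[(P[:,2]>.14)&(P[:,1]>.31)];
    w=np.linalg.svd(P-P.mean(0),full_matrices=0)[2][0];print(n,len(P),P.mean(0).round(4),P[:,2].max(),w.round(3),np.polyfit(P[:,1],P[:,2],1).round(3))
E
```

```text
pin [0.5588 0.3645 0.1726] rel [-0.0118  0.0889  0.0194] [ 0.2 -0.2  0.2  0.1]
tip [0.553  0.4321 0.1625] rel [-0.0176  0.1565  0.0093] [-0.2  0.3 -0.3 -0.1]
top 239 [0.5606 0.3489 0.1727] 0.18471810906081898 [-0.001 -1.    -0.006] [0.006 0.171]
scene 314 [0.5736 0.3555 0.1983] 1.494322492453853 [-0.263 -0.364 -0.893] [ 2.291 -0.616]
```

>>> apply_moves(
  deltas=[
    [[10,0,-0.7,0,0,0,0],[10,0,-0.7,0,0,0,0],[10,0,-0.7,0,0,0,0],[10,0,-0.72,0,0,0,0],[10,-0.5,0,0,0,0,0],[10,-0.8,0,0,0,0,0],[10,-0.8,0,0,0,0,0],[10,-0.8,0,0,0,0,0],[10,-0.8,0,0,0,0,0],[10,-0.8,0,0,0,0,0]],
  ],
)

```text
t: 10.5
tcp_pos: [0.4499, 0.0376, 0.1531]
orientation: [0.675, 0.738, 0.0, 0.0]
contact_force: [0.9, 0.1, -1.0]
gripper_width: 0.0239
finger_force: 69.1
```

>>> apply_moves(
  deltas=[
    [[10,-0.8,0,0,0,0,0],[10,-0.8,0,0,0,0,0],[10,-0.8,0,0,0,0,0],[10,0,0,0.5,0,0,0],[10,0,0,0.7,0,0,0],[10,0,0,0.6,0,0,0],[10,0,0,0.24,0,0,0],[10,0,0,0,0,0,0]],
  ],
)

```text
t: 11.3
tcp_pos: [0.4596, -0.0801, 0.0494]
orientation: [0.675, 0.738, -0.001, -0.001]
contact_force: [-0.2, -0.3, -0.7]
gripper_width: 0.0244
finger_force: 69.1
```

```bash
python3 - <<'E'
from h import *
p,d=robot.capture("top");q,e=robot.capture("scene");s=robot.observe()
t=np.array(s["tcp_pos"]);o=s["orientation"];h=2*np.arctan2(o[1],o[0]);print(t.round(4),h)
pin=t+np.r_[.088*np.cos(h),.088*np.sin(h),.028]
a=[]
for n,i in(("top",p),("scene",q)):
    u,v=map(int,proj(n,pin));print(n,u-49,v-50,proj(n,pin));c=i[v-50:v+50,u-49:u+49,::-1];a.append(cv2.resize(c,(392,400),interpolation=2))
cv2.imwrite("pics/c3.png",np.hstack(a))
E
```

```text
[ 0.4604 -0.0803  0.051 ] 1.6588663557536383
top 284 214 (np.float64(333.20776404630675), np.float64(264.7498787315682))
scene 295 162 (np.float64(344.515047579655), np.float64(212.022107410532))
```

View pics/c3.png

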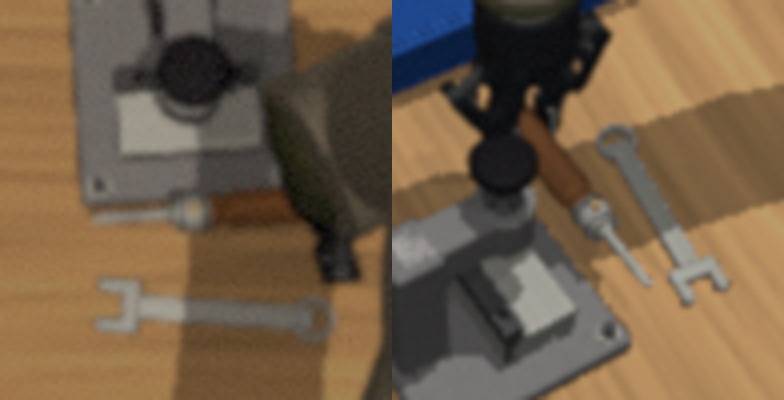

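The left panel shows the pin at crop (194,210), full (332.5,266.5). The anvil's front edge runs from (122,154) to (262,146) and is parallel to the awl. I'll compare the pin with the anvil.

```bash
python3 - <<'E'
from h import *
pin=ray("top",332.5,266.5,.078);fm=ray("top",284+48,214+37.5,.04);hd=ray("top",284+193/4,214+70/4,.183)
ex=np.array([np.cos(.09),np.sin(.09)]);ey=np.array([-ex[1],ex[0]])
for n,p,o in(("anvil front mid",fm,(-.03,0)),("head",hd,(0,0))):
    r=p[:2]-o[0]*ex;print(n,p,"->axis",r,"pin rel",(pin[:2]-r)@ex,(pin[:2]-r)@ey)
print(pin,ray("scene",295+(597-392)/4,162+207/4,.078))
E
```

```text
anvil front mid [0.49546312 0.0103471  0.04      ] ->axis [0.5253417  0.01304345] pin rel -0.07741559294734082 0.0031268546959205986
head [0.52447644 0.01441889 0.183     ] ->axis [0.52447644 0.01441889] pin rel -0.07667745438851509 0.0016792150920260577
[0.4479584  0.00919965 0.078     ] [0.45075606 0.01432579 0.078     ]
```

>>> apply_moves(
  deltas=[
    [[10,-0.06,0.2,0,0,0,0],[10,0,0.4,0,0,0,0],[10,0,0.4,0,0,0,0],[10,0,0.25,0,0,0,0],[10,0,0.15,0,0,0,0],[10,0,0.08,0,0,0,0],[10,0,0,0,0,0,0]],
  ],
)

```text
t: 12.1
tcp_pos: [0.5342, -0.0772, 0.0509]
orientation: [0.676, 0.737, -0.0, 0.0]
contact_force: [-1.0, 0.3, -1.7]
gripper_width: 0.0246
finger_force: 69.1
```

>>> apply_moves(
  deltas=[
    [[10,0,0,0.06,0,0,0],[10,0,0,0.05,0,0,0],[10,0,0,0.03,0,0,0],[10,0,0,0,0,0,0]],
  ],
)

```text
t: 12.5
tcp_pos: [0.5337, -0.0771, 0.0435]
orientation: [0.676, 0.737, -0.0, -0.0]
contact_force: [-0.6, 0.1, -0.1]
gripper_width: 0.0242
finger_force: 69.3
```

>>> apply_moves(
  deltas=[
    [[10,0,0.02,0.02,0,0,0],[10,0,0,0,0,0,0]],
  ],
)

```text
t: 12.7
tcp_pos: [0.5345, -0.0771, 0.0428]
orientation: [0.676, 0.737, -0.001, -0.0]
contact_force: [-2.8, -0.5, 5.5]
gripper_width: 0.0243
finger_force: 70.1
```

```bash
python3 - <<'E'
from h import *
p,d=robot.capture("top");q,e=robot.capture("scene");s=robot.observe()
print(np.round(s["tcp_pos"],4),np.round(s["contact_force"],1),np.round(s["moment"],2))
a=[cv2.resize(p[190:290,284:382,::-1],(392,400),interpolation=2),cv2.resize(q[170:270,270:368,::-1],(392,400),interpolation=2)]
cv2.imwrite("pics/c4.png",np.hstack(a))
E
```

```text
[ 0.5345 -0.0771  0.0429] [-4.4 -1.2  4.4] [0.02 0.78 0.18]
```

View pics/c4.png

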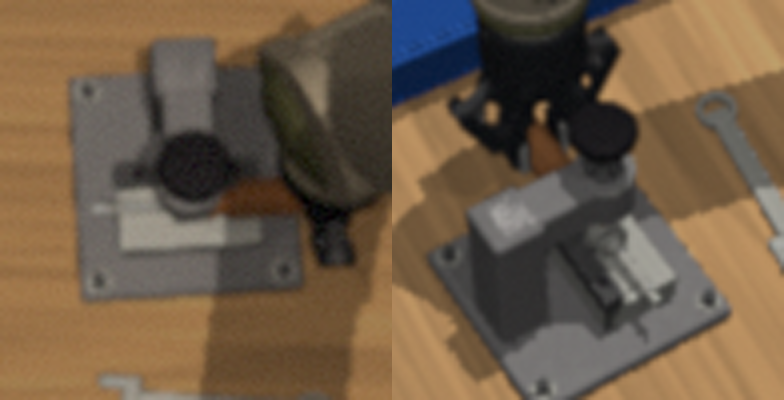

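The awl lies on the anvil against the fence. In the top crop the blade tip is at (93,210), full (307.3,242.5). I'll check its position along y.

```bash
python3 - <<'E'
from h import *
ex=np.array([np.cos(.09),np.sin(.09)]);ey=np.array([-ex[1],ex[0]])
t=ray("top",284+93/4,190+210/4,.053);n=ray("top",284+222/4,190+190/4,.06)
for c in((.5255,.0145),):
    print("tip local",(t[:2]-c)@ex,(t[:2]-c)@ey,"(want .069)  handle start",(n[:2]-c)@ey,"(want about -.026)", "tcp",(np.array([.5345,-.0771])-c)@ex,(np.array([.5345,-.0771])-c)@ey)
E
```

```text
tip local -0.002366595374708526 0.06634566331274533 (want .069)  handle start -0.024314373241187463 (want about -.026) tcp 0.0007306994905701456 -0.09203817728668078
```

>>> apply_moves(
  deltas=[
    [[60,0,0,0,0,0,0],[100,0,0,0,0,0,0],[100,0,0,0,0,0,0],[100,0,0,0,0,0,0],[100,0,0,0,0,0,0],[100,0,0,-0.3,0,0,0],[100,0,0,-0.6,0,0,0],[100,0,0,-0.9,0,0,0],[100,0,0,-0.9,0,0,0],[100,0,0,-0.8,0,0,0]],
  ],
)

```text
t: 13.8
tcp_pos: [0.5351, -0.0769, 0.2198]
orientation: [0.676, 0.737, 0.0, 0.0]
contact_force: [1.0, -1.5, 0.1]
gripper_width: 0.0854
finger_force: 0.0
```

>>> apply_moves(
  deltas=[
    [[0,0.45,0,0,0,0,0],[0,0.5,0,0,0,0,0],[0,0.5,0,0,0,0,0],[0,0.4,0,0,0,0,0],[0,0,0,0,0,0,0],[0,0,0,0,0,0,0],[0,0,0,0,0,0,0],[0,0,0,0,0,0,0],[0,0,0,0,0,0,0]],
  ],
)

```text
t: 14.7
tcp_pos: [0.5273, 0.0143, 0.2177]
orientation: [0.676, 0.737, -0.0, -0.0]
contact_force: [0.7, 0.2, -0.1]
gripper_width: -0.0001
finger_force: 0.0
```

```bash
python3 - <<'E'
from h import *
q,e=robot.capture("scene");s=robot.observe()
print(np.round(s["tcp_pos"],4),s["gripper_width"],np.round(s["contact_force"],1))
cv2.imwrite("pics/c5.png",cv2.resize(q[130:280,250:400,::-1],(600,600),interpolation=2))
E
```

```text
[0.5273 0.0145 0.2177] -7.414830014466111e-05 [-0.2  0.4 -0.6]
```

View pics/c5.png

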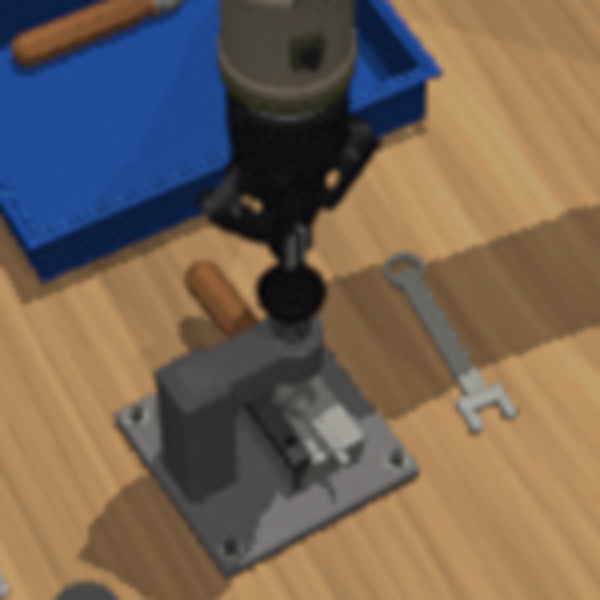

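The awl lies undisturbed on the anvil, with its ferrule at (297,395) under the ram. The shut fingertips at (295,255) are centred over the head at (292,290). Now I'll press.

>>> apply_moves(
  deltas=[
    [[0,0,0,0.3,0,0,0],[0,0,0,0.3,0,0,0],[0,0,0,0.1,0,0,0],[0,0,0,0.1,0,0,0],[0,0,0,0.1,0,0,0],[0,0,0,0.08,0,0,0],[0,0,0,0.06,0,0,0],[0,0,0,0,0,0,0]],
  ],
)

```text
t: 15.55
tcp_pos: [0.5272, 0.0147, 0.1665]
orientation: [0.676, 0.737, -0.0, 0.0]
contact_force: [-2.5, -1.9, 11.0]
gripper_width: -0.0001
finger_force: 5.5
```

>>> apply_moves(
  deltas=[
    [[0,0,0,0.02,0,0,0],[0,0,0,0.02,0,0,0],[0,0,0,0.01,0,0,0],[0,0,0,0,0,0,0]],
  ],
)

```text
t: 15.95
tcp_pos: [0.5272, 0.0147, 0.1646]
orientation: [0.676, 0.737, -0.0, 0.001]
contact_force: [-4.0, -1.8, 13.9]
gripper_width: 0.0002
finger_force: 7.2
```

>>> apply_moves(
  deltas=[
    [[0,0,0,0.02,0,0,0],[0,0,0,0.02,0,0,0],[0,0,0,0,0,0,0]],
  ],
)

```text
t: 16.25
tcp_pos: [0.5272, 0.0147, 0.1629]
orientation: [0.676, 0.737, -0.0, 0.001]
contact_force: [-6.4, -1.9, 19.5]
gripper_width: -0.0
finger_force: 9.7
```

>>> apply_moves(
  deltas=[
    [[0,0,0,0.02,0,0,0],[0,0,0,0,0,0,0]],
  ],
)

```text
t: 16.45
tcp_pos: [0.5272, 0.0147, 0.1628]
orientation: [0.676, 0.737, -0.0, 0.001]
contact_force: [-8.9, -2.9, 31.7]
gripper_width: 0.0003
finger_force: 15.7
```

The force rose from 19.5 N to 31.7 N with no further travel, so the head is at its stop. I'll rise and check.

>>> apply_moves(
  deltas=[
    [[0,0,0,-0.15,0,0,0],[0,0,0,-0.25,0,0,0],[0,0,0,-0.4,0,0,0],[0,0,0,-0.4,0,0,0],[50,-0.45,0,0,0,0,0],[100,-0.5,0,0,0,0,0],[100,-0.5,0,0,0,0,0],[100,-0.4,0,0,0,0,0],[100,0,0,0,0,0,0]],
  ],
)

```text
t: 17.35
tcp_pos: [0.5352, -0.0803, 0.2203]
orientation: [0.677, 0.736, -0.001, 0.0]
contact_force: [-0.5, -0.3, 0.0]
gripper_width: 0.0722
finger_force: 0.0
```

```bash
python3 - <<'E'
from h import *
q,e=robot.capture("scene");p,d=robot.capture("top");s=robot.observe()
print(np.round(s["tcp_pos"],4),s["gripper_width"])
for n,dd in(("top",d),("scene",e)):
    P=cloud(n,dd);m=(abs(P[...,0]-.526)<.012)&(abs(P[...,1]-.015)<.012)&(P[...,2]>.15)&(P[...,2]<.2);print("head z",P[m][:,2].mean() if m.any() else None)
    m=(abs(P[...,0]-.526)<.03)&(P[...,1]<-.02)&(P[...,1]>-.14)&(P[...,2]>.05)&(P[...,2]<.075);print("handle",rect(P[m]),P[m][:,2].max()) if m.sum()>5 else 0
cv2.imwrite("pics/c6.png",np.hstack([cv2.resize(q[170:270,270:370,::-1],(400,400),interpolation=2),cv2.resize(p[190:290,284:384,::-1],(400,400),interpolation=2)]))
E
```

```text
[ 0.5352 -0.077   0.2204] 0.08488268889081398
head z 0.18520706300959586
handle (array([536.6, -61.9]), array([39.2, 81.3]), 2.1) 0.07459431565228125
head z 0.18174909059574249
handle (array([535.3, -83. ]), array([29.9, 76.9]), 6.0) 0.07469697643434259
```

View pics/c6.png

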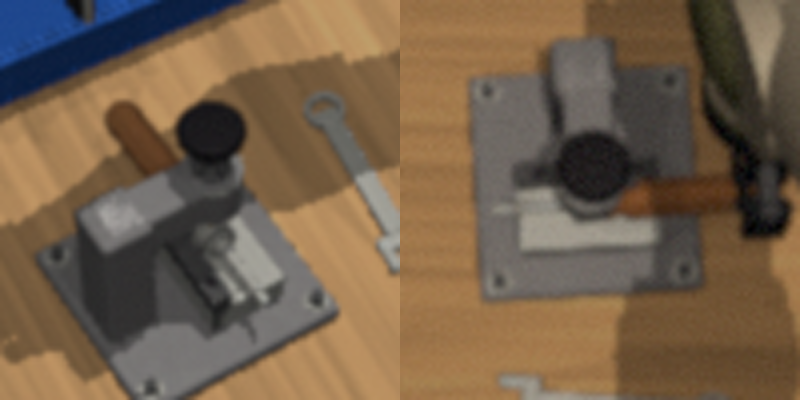

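The head is back up at z=0.185, and the awl still lies on the anvil with its handle at right-crop (690,195). Next I'll descend and grip it.

>>> apply_moves(
  deltas=[
    [[100,0,0,0.7,0,0,0],[100,0,0,0.8,0,0,0],[100,0,0,0.8,0,0,0],[100,0,0,0.7,0,0,0],[100,0,0,0.35,0,0,0],[100,0,0,0.15,0,0,0],[100,0,0,0.03,0,0,0],[100,0,0,0,0,0,0]],
  ],
)

```text
t: 18.25
tcp_pos: [0.5357, -0.0764, 0.0445]
orientation: [0.676, 0.737, 0.0, 0.0]
contact_force: [0.5, 0.5, -0.1]
gripper_width: 0.0852
finger_force: 0.0
```

>>> apply_moves(
  deltas=[
    [[10,0,0,0,0,0,0],[10,0,0,0,0,0,0],[10,0,0,0,0,0,0],[10,0,0,0,0,0,0],[10,0,0,0,0,0,0],[10,0,0,0,0,0,0],[10,0,0,0,0,0,0]],
  ],
  newtons=70,
)

```text
t: 18.95
tcp_pos: [0.5354, -0.0772, 0.044]
orientation: [0.676, 0.737, 0.0, 0.0]
contact_force: [-0.9, -1.1, 5.4]
gripper_width: 0.0241
finger_force: 71.5
```

>>> apply_moves(
  deltas=[
    [[10,0,0,-0.06,0,0,0],[10,0,0,-0.08,0,0,0],[10,0,-0.3,0,0,0,0],[10,0,-0.5,0,0,0,0],[10,0,-0.5,0,0,0,0],[10,0,-0.3,0,0,0,0],[10,0,0,-0.5,0,0,0],[10,0,0,-0.8,0,0,0],[10,0,0,-0.8,0,0,0],[10,0,0,0,0,0,0]],
  ],
)

```text
t: 19.95
tcp_pos: [0.4573, -0.0841, 0.1598]
orientation: [0.676, 0.737, 0.002, 0.003]
contact_force: [-0.0, -0.6, -2.3]
gripper_width: 0.0245
finger_force: 70.7
```

```bash
python3 - <<'E'
from h import *
p,d=robot.capture("top");q,e=robot.capture("scene");s=robot.observe()
t=np.array(s["tcp_pos"]);o=s["orientation"];h=2*np.arctan2(o[1],o[0]);print(t.round(4),h,s["gripper_width"],np.round(s["contact_force"],1))
pin=t+np.r_[.088*np.cos(h),.088*np.sin(h),.023]
a=[]
for n,i in(("top",p),("scene",q)):
    u,v=map(int,proj(n,pin));print(n,u,v);a.append(cv2.resize(i[v-32:v+33,u-32:u+33,::-1],(400,400),interpolation=2))
cv2.imwrite("pics/c7.png",np.hstack(a))
# tote floor/ walls
P=cloud("top",np.load("pics/top0.npy"));m=(P[...,0]>.27)&(P[...,0]<.67)&(P[...,1]<-.17)&(P[...,1]>-.47)&(P[...,2]>.052)&(P[...,2]<.068);r=cv2.minAreaRect((P[m][:,:2]*1000).astype(np.float32));print(cv2.boxPoints(r).round(0).tolist())
E
```

```text
[ 0.4557 -0.0844  0.1566] 1.656531355788624 0.024225876302793253 [-0.3  0.3 -0.6]
top 336 261
scene 346 188
[[287.0, -195.0], [294.0, -449.0], [650.0, -439.0], [643.0, -185.0]]
```

View pics/c7.png

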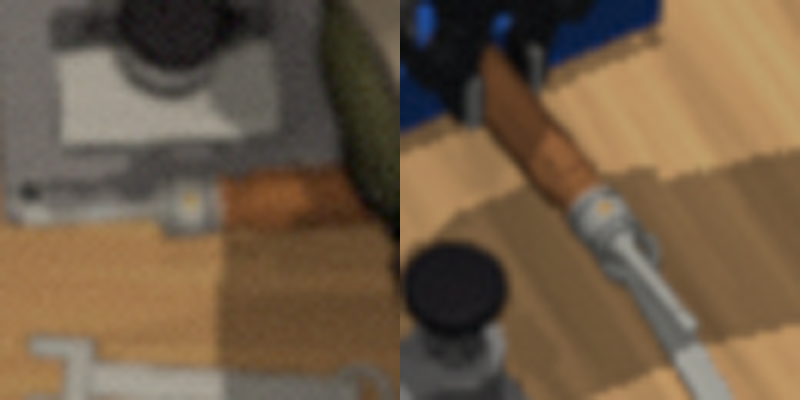

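The brass disc now sits flush in the ferrule, at left-crop (188,203) and right-crop (604,208). On to the tote.

>>> apply_moves(
  deltas=[
    [[10,-0.4,0,0,0,0,0],[10,-0.8,0,0,0,0,0],[10,-0.8,0,0,0,0,0],[10,-0.8,0,0,0,0,0],[10,-0.8,0.3,0,0,0,0],[10,-0.8,0.3,0,0,0,0],[10,-0.43,0.22,0,0,0,0],[10,0,0,0,0,0,-0.7],[10,0,0,0,0,0,-1],[10,0,0,0,0,0,-1]],
  ],
)

```text
t: 21.05
tcp_pos: [0.5165, -0.3205, 0.1536]
orientation: [0.583, 0.813, -0.0, -0.002]
contact_force: [0.9, 0.4, -1.9]
gripper_width: 0.0239
finger_force: 70.6
```

>>> apply_moves(
  deltas=[
    [[10,0,0,0,0,0,-1],[10,0,0,0,0,0,-1],[10,0,0,0,0,0,-1],[10,0,0,0,0,0,-1],[10,0,0,0,0,0,-1],[10,0,0,0,0,0,-1],[10,0,0,0,0,0,-1],[10,0,0,0,0,0,-1],[10,0,0,0,0,0,-1],[10,0,0,0,0,0,-1]],
  ],
)

```text
t: 22.05
tcp_pos: [0.5165, -0.3204, 0.1537]
orientation: [0.185, 0.983, 0.001, -0.001]
contact_force: [-0.2, -0.6, -1.2]
gripper_width: 0.0239
finger_force: 70.6
```

>>> apply_moves(
  deltas=[
    [[10,0,0,0,0,0,-1],[10,0,0,0,0,0,-1],[10,0,0,0,0,0,-1],[10,0,0,0,0,0,-1],[10,0,0,0,0,0,-0.6],[10,0,0,0,0,0,0],[10,0,0,0,0,0,0]],
  ],
)

```text
t: 22.75
tcp_pos: [0.5168, -0.3206, 0.1544]
orientation: [-0.012, 1.0, 0.001, -0.001]
contact_force: [-0.5, -0.4, -1.6]
gripper_width: 0.0244
finger_force: 70.7
```

>>> apply_moves(
  deltas=[
    [[10,0,0,0.4,0,0,0],[10,0,0,0.7,0,0,0],[10,0,0,0.7,0,0,0],[10,0,0,0.5,0,0,0],[10,0,0,0.3,0,0,0],[10,0,0,0.15,0,0,0],[10,0,0,0.06,0,0,0],[10,0,0,0,0,0,0]],
  ],
)

```text
t: 23.55
tcp_pos: [0.5177, -0.321, 0.0157]
orientation: [-0.013, 1.0, -0.0, 0.0]
contact_force: [-0.5, -0.9, -0.3]
gripper_width: 0.0244
finger_force: 70.7
```

>>> apply_moves(
  deltas=[
    [[10,0,0,0.04,0,0,0],[10,0,0,0,0,0,0]],
  ],
)

```text
t: 23.75
tcp_pos: [0.5176, -0.3213, 0.014]
orientation: [-0.013, 1.0, -0.0, 0.0]
contact_force: [-0.8, -0.6, -2.1]
gripper_width: 0.0239
finger_force: 70.7
```

>>> apply_moves(
  deltas=[
    [[10,0,0,0.04,0,0,0],[10,0,0,0.04,0,0,0],[10,0,0,0,0,0,0]],
  ],
)

```text
t: 24.05
tcp_pos: [0.5174, -0.3212, 0.0097]
orientation: [-0.013, 1.0, -0.0, 0.0]
contact_force: [-1.1, -0.8, 3.8]
gripper_width: 0.0241
finger_force: 71.3
```

>>> apply_moves(
  deltas=[
    [[10,0,0,0.02,0,0,0],[10,0,0,0,0,0,0]],
  ],
)

```text
t: 24.25
tcp_pos: [0.5174, -0.3212, 0.0096]
orientation: [-0.013, 1.0, -0.001, 0.0]
contact_force: [-4.6, 0.8, 14.1]
gripper_width: 0.0242
finger_force: 72.7
```

On the floor. I'll open part way and rise.

>>> apply_moves(
  deltas=[
    [[55,0,0,-0.02,0,0,0],[55,0,0,0,0,0,0],[55,0,0,0,0,0,0],[55,0,0,0,0,0,0],[55,0,0,-0.3,0,0,0],[55,0,0,-0.6,0,0,0],[55,0,0,-0.9,0,0,0],[55,0,0,-0.9,0,0,0],[55,0,0,-0.9,0,0,0],[55,0,0,-0.6,0,0,0]],
  ],
)

```text
t: 25.25
tcp_pos: [0.5179, -0.3204, 0.2235]
orientation: [-0.013, 1.0, -0.001, 0.001]
contact_force: [1.1, 0.3, 0.9]
gripper_width: 0.0473
finger_force: 0.0
```

>>> apply_moves(
  deltas=[
    [[55,0,-0.7,0,0,0,0],[55,0,-0.8,0,0,0,0],[55,0,-0.8,0,0,0,0],[55,0,-0.8,0,0,0,0],[55,0,-0.8,0,0,0,0],[55,0,-0.7,0,0,0,0],[55,0,0,0,0,0,0],[55,0,0,0,0,0,0]],
  ],
)

```text
t: 26.05
tcp_pos: [0.5228, -0.5509, 0.2196]
orientation: [-0.012, 1.0, 0.001, 0.0]
contact_force: [-0.4, 1.0, 0.1]
gripper_width: 0.0468
finger_force: 0.0
```

```bash
python3 - <<'E'
from h import *
p,d=robot.capture("top");q,e=robot.capture("scene");s=robot.observe();print(np.round(s["tcp_pos"],3),s["t"],np.round(s["contact_force"],1))
P=cloud("top",d);m=(P[...,0]>.32)&(P[...,0]<.6)&(P[...,1]>-.36)&(P[...,1]<-.28)&(P[...,2]>.018)&(P[...,2]<.06);Q=P[m];print(rect(Q),Q[:,2].max(),np.polyfit(Q[:,0],Q[:,2],1))
cv2.imwrite("pics/c8.png",np.hstack([cv2.resize(p[150:350,285:510,::-1],(450,400)),cv2.resize(q[80:280,215:390,::-1],(350,400))]))
E
```

```text
[ 0.524 -0.549  0.22 ] 26.15 [ 0.  -0.3 -0.5]
(array([ 460.6, -322.6]), array([199.8,  33.9]), 6.3) 0.03917894732794536 [0.02522609 0.0162649 ]
```

View pics/c8.png

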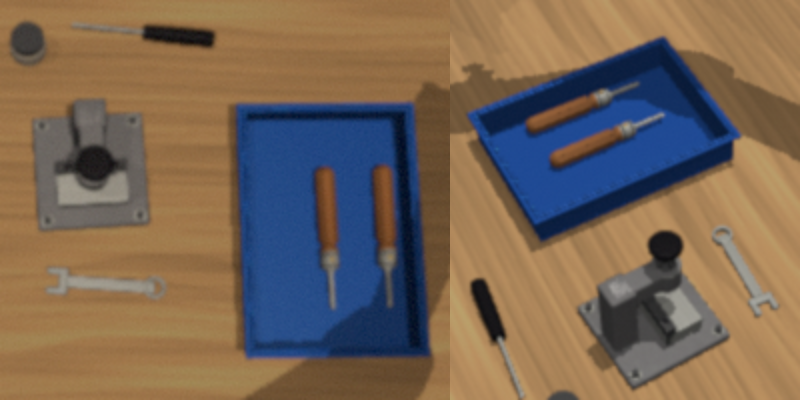

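The pinned awl lies flat in the tote at left-crop (327,235), parallel to the finished one at (384,235). The press is empty with its head up, and the jar, screwdriver and wrench are where they were.

```bash
python3 -c "
from cell import robot
print(robot.finish_job())"
```

```text
the job is handed in; nothing more can be done
None
```

The job is handed in at about 26 s: the press reached its stop, the pin looks flush in the pictures, the head sprang back up, and the awl lies flat in the tote beside the finished one, with the jar, screwdriver and wrench left in place.

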